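# Lock the go-no-go gauge in its cam clamp

### The arm

A 6-joint arm with a two-finger parallel gripper is mounted at the origin on the work surface. World frame = base frame: x ahead of the robot, y to its left, z up, the work surface at z = 0. Lengths are in m, angles in rad, forces in N, time in s.
With the tool pointing down it reaches from about 0.25 to 0.725 m from the base axis. Payload 4 kg.
Tool frame: the origin (TCP) lies midway between the tips of the shut fingers; the grasp point (between the pads) lies env.grasp_offset behind it (env.grasp_offset is the distance from the TCP to the grasp point, in m); z points along the fingers, y is the line along which they close (so a half turn about z gives the same grasp; the last joint's range is limited). The gripper opens to 85 mm and grips with 20 to 120 N. Pads are 22 mm wide; open, the fingers measure 114 mm over their backs; the gripper's body (76 mm by 85 mm) begins 54 mm behind the grasp point. The pads swing forward as they close: fully open they stand 13 mm farther back than shut.
Start: joints at [0, 0.241, 0.005, 1.335, 0, 1.571], TCP at [0.5, -0, 0.231] pointing down, gripper open.
Joint ranges: [-2.72, 2.72], [-1.05, 1.87], [-1.09, 1.28], [-1.99, 2.15], [-1.42, 1.44], [-3.14, 3.14]. Speed limits (rad/s): [2.79, 2.79, 3.14, 3.14, 3.14, 3.14].

### API

Orientations are given as a unit quaternion [x, y, z, w].
In Python, from bench import sensors, eyes, env gives the robot as it stands.
- The arm moves only by the tool carry_out, never from a script. Its argument "motion" is text: rows parted by semicolons, each of 7 numbers parted by spaces: the shift along the tool's x, y, z as a fraction of full scale, then the turn, a rotation vector about the tool's x, y, z as a fraction of full scale, then the opening in per cent of the stroke, from 0 (shut) to 100 (fully open). A call has 1 to 5 rows; each row shifts and turns the commanded pose from where the row before left it, along the tool's axes as they then stand; what a row does not reach is not made up. Full scale, the value 1, is 20 cm for a shift and 0.12 rad for a turn. A row lasts 1/12 s, in which the tool goes at most 41.7 mm and 7.16 degrees, less where a joint would pass 70% of its speed; a pose out of reach is approached as far as the arm can. A call with a number of a shift or a turn outside -1 to 1 is refused whole. A call with a gripper value outside its range is refused whole. The fingers move at their own pace and stop on an object; "squeeze" is the grip in N (left out, the last holds). Time passes only in rows, so rows that do not move let the fingers close. It gives the time, the measured TCP pose, the force, the opening and the grip force at its end, in the units of the state.
- sensors.read_state(): the state, without advancing time (a new reading comes with each control period).
- eyes.read_camera(name): name is "scene" or "side" or "wrist"; returns (picture, depth): 480x640x3 uint8, red, green, blue; 480x640 float32, m along the optical axis (not along the pixel's ray), 0 where there is no reading.
- eyes.camera_params(name): a dict with "fx", "fy", "cx", "cy" (pixels), "rvec" (rotation vector, rad) and "tvec" (3), from world to camera coordinates, as OpenCV has them; the wrist camera has in their place "mount" (4x4, takes a point from camera to tool coordinates, whose origin is the TCP and whose axes are the flange's). Camera axes: x right, y down, z forward; pixel columns grow to the right and rows downward; lengths in m; the calibration is good to about 2 mm. A picture is of the moment at which its call begins: read the wrist's pose just before it. camera_params takes no time and is no camera call.
- env.hand_in(): hands the job in; it is judged then, once.
The state is a dict: "t": time; "joints": joint angles; "qvel": joint speeds; "joint_torque": joint torques, N m; "eef_pos": TCP position; "tcp_rot": TCP orientation; "ft_force": force on the tool from outside, world axes, zero at the start; "ft_torque": the same for the moment, N m; "gripper_width": opening from 0.0 (shut) to 1.0 (fully open); "grip_force": force on a finger pad.
Only numpy, scipy, OpenCV 4.12 (cv2) and the standard library are available. Lean on these libraries where they do the work, as an engineer would, in place of code of your own. Each camera call takes 0.05 s, during which the arm holds its last target. There are 200 camera calls.

### The job

Two alike bridge clamps stand on the bench; one has the steel go-no-go gauge lying under its bridge, the other is empty. On the clamp with the gauge, first set the lock force by turning the bar nut clockwise, less than a third of a turn, until its bar lies in line with the bridge and its two dark marks; then flip the upright cam lever fully down along the bridge so that the gauge is locked where it lies. Do not touch the empty clamp.

Things in the scene. Friction and masses are not known exactly. Their poses are not given: they have to be found in the camera images.
- clamp: The clamp with the gauge, fixed. Base plate 120 (x) x 250 (y) x 15 mm; origin at the centre of its underside, z up. An aluminium bridge 36 mm wide runs all along its y axis, top at z = 60 mm. On it the bar nut stands at y = +75, the cam lever is hinged at y = -80 (x = 0). Two dark ribs 3 mm high on the bridge, 33 to 49 mm either side of the nut's axis, are the nut's marks.
- clamp_nut (a joint): Its bar nut, vertical axis: an upright steel bar 56 mm long, 12 mm thick, at z = 68 to 100 mm, on a low hub. Value in rad, 0 to 2.2, grows CLOCKWISE seen from above; at 1.3 the bar lies along the bridge, in line with the marks (right lock force). Starts at 0 to 0.5. Friction 0.1 N m; stays where left. It keeps its height while turned and sinks 5 mm as the lever locks.
- clamp_lever (a joint): Its cam lever: steel, 88 mm long from the pivot, 10 mm thick, 18 to 24 mm wide. Pivot axis parallel to the clamp's x, at y = -80, z = 76 mm. Value in rad: 0 = straight up; grows as it swings down towards +y over the bridge; 1.5 = stop, lying almost level along the bridge, pointing to the nut (locked). Starts at 0 to 0.25. 2 to 4 N near its end move it; it stays where left.
- clamp_pad: The 18 mm round rubber foot of the clamp's sprung plunger, under the bridge over the middle of the gauge; origin at the centre of its underside. Nut and lever lower it: clear of the gauge while the lever is up, pressing with about 12 N when the nut is at its marks and the lever locked.
- gauge: Flat steel go-no-go gauge, 144 x 30 x 10 mm with a narrower tongue at each end, loose, lying under the bridge in a shallow bed, its length along the clamp's x axis; origin at the centre of its underside.
- spare: The other clamp, of the same build and same frame as clamp but with no gauge in it, its lever also up. Leave it alone.
Not all that is in view belongs to the job. What is meant by the gauge is not green or pink, and is the smaller of those in its own colour.

How it is judged:
By the outcome, as a careful person would: the job done as asked, in the order asked, and still so for the second after the job is handed in, with the robot touching nothing.
It also fails if it takes over 42 s, if anything falls off the work surface, if the arm or the gripper's body presses on something with over 40 N, if the wrist force passes 120 N, or if a joint passes its speed limit or range.

## Working session

There is one attempt and no reset: what is moved stays moved. The work goes in short steps, Python scripts to look and compute and a tool call to move; the robot and the scene stay as the last step left them, time stands still between calls to the robot, and variables do not carry over. Pictures are saved under pics/ and viewed, at most 10 in all, crops included, and the job is handed in when it is done.

Besides the shell and the picture viewer there is one more tool, called after "Request:" as name(argument=value, ...), one argument or row to a line, values as JSON. carry_out: Moves the arm, as the interface text tells. Its arguments: {"type":"object","properties":{"motion":{"type":"string"},"squeeze":{"type":"number"}},"required":["motion"]}

```bash
ls; mkdir -p pics; python3 - <<'E'
from bench import sensors, eyes, env
import cv2,numpy as np
print(sensors.read_state(), env.grasp_offset)
for n in ["scene","side"]:
    p,d=eyes.read_camera(n); cv2.imwrite(f"pics/{n}0.png",p[:,:,::-1]); np.save(f"{n}0.npy",d); print(n,eyes.camera_params(n))
print(eyes.camera_params("wrist"))
E
```

```text
pics
{'t': 0.0, 'joints': array([-1.63308723e-05,  2.41418346e-01,  3.72626335e-03,  1.33520729e+00,
       -3.25692459e-06,  1.57082039e+00]), 'qvel': array([-1.93003478e-03,  1.40996026e-04, -5.38286696e-05,  1.59270333e-03,
        9.82848140e-05,  7.19430663e-04]), 'joint_torque': array([ 5.50268451e-04, -3.72315860e+01,  2.52406776e+01,  1.67737965e-02,
        2.29149265e-05,  1.14679995e-05]), 'eef_pos': array([ 4.99365546e-01, -9.14355158e-06,  2.30411062e-01]), 'tcp_rot': array([ 0.70712067,  0.70709211, -0.00074469, -0.00074238]), 'ft_force': array([ 0.36437405,  0.07817141, -0.97561146]), 'ft_torque': array([-0.03283871, -0.0247176 ,  0.03649422]), 'grip_force': 0.0, 'gripper_width': 1.004403121175168} 0.0187
scene {'fx': 516.2941813570651, 'fy': 516.2941813570651, 'cx': 329.3804383036896, 'cy': 239.67020357545783, 'rvec': array([ 2.41691585,  0.69708468, -0.23248691]), 'tvec': array([-0.30107401, -0.19007174,  1.42920568])}
side {'fx': 479.27852120625624, 'fy': 479.27852120625624, 'cx': 324.732806581585, 'cy': 239.30589636946104, 'rvec': array([ 2.12274615, -0.37812725,  0.22818861]), 'tvec': array([-0.40029167,  0.10270713,  1.17653673])}
{'fx': 384.40760795810485, 'fy': 384.40760795810485, 'cx': 319.26920059409235, 'cy': 243.4407521715719, 'mount': array([[ 7.44298094e-04, -9.58020922e-01, -2.86697329e-01,
         7.40614308e-02],
       [ 9.99999613e-01,  8.47665808e-04, -2.36429733e-04,
         1.36136813e-03],
       [ 4.69528154e-04, -2.86697042e-01,  9.58021182e-01,
        -1.42563421e-01],
       [ 0.00000000e+00,  0.00000000e+00,  0.00000000e+00,
         1.00000000e+00]])}
```

View pics/scene0.png

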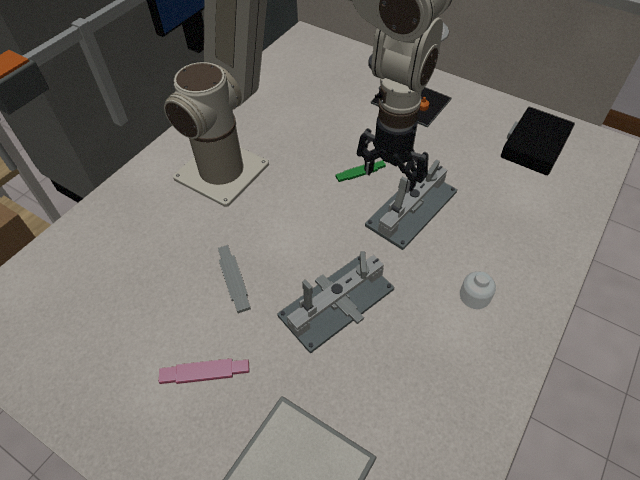

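View pics/side0.png

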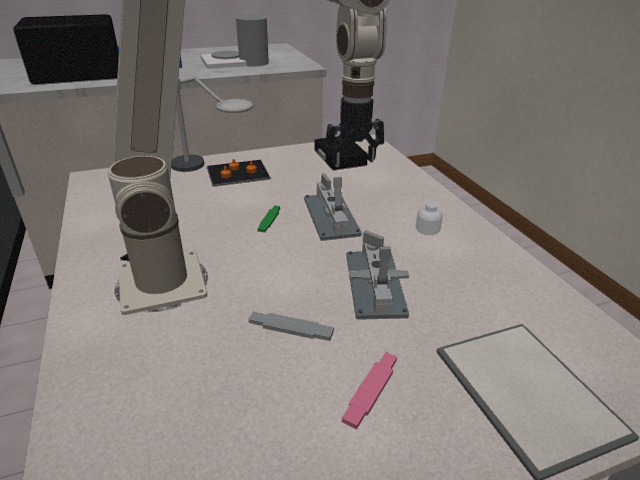

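The scene view shows the gauge clamp centred near (336,300), with upright pieces at (307,293) and (364,263). The empty clamp is near (410,205). In the side view the gauge clamp is near (377,285). I'll segment its base plate and enlarge the view.

```bash
cat > h.py <<'E'
import cv2,numpy as np
from bench import sensors, eyes, env
from scipy.spatial.transform import Rotation as R
def cam(n,st=None):
    c=eyes.camera_params(n); K=np.array([[c['fx'],0,c['cx']],[0,c['fy'],c['cy']],[0,0,1]])
    if 'rvec' in c:
        A=cv2.Rodrigues(c['rvec'])[0].T; return K,A,-A@c['tvec']
    T=R.from_quat(st['tcp_rot']).as_matrix(); m=c['mount']
    return K,T@m[:3,:3],T@m[:3,3]+st['eef_pos']
def ray(C,uv,z):
    K,A,o=C; uv=np.atleast_2d(uv); d=(A@np.linalg.inv(K)@np.c_[uv,np.ones(len(uv))].T).T
    return o+d*((z-o[2])/d[:,2])[:,None]
def proj(C,P):
    K,A,o=C; q=(K@A.T@(np.atleast_2d(P)-o).T).T; return q[:,:2]/q[:,2:]
def cloud(C,d):
    K,A,o=C; v,u=np.mgrid[:480,:640]; r=np.stack([u,v,np.ones_like(u)],-1)@np.linalg.inv(K).T
    return (r*d[...,None])@A.T+o
E
python3 - <<'E'
from h import *
im={n:cv2.imread(f"pics/{n}0.png") for n in("scene","side")}
a=cv2.resize(im['scene'][235:360,265:405],None,fx=4,fy=4,interpolation=cv2.INTER_CUBIC)[:, :560]
b=cv2.resize(im['side'][222:327,337:417],None,fx=4.76,fy=4.76,interpolation=cv2.INTER_CUBIC)
b=cv2.resize(b,(240,315)); a=a[:500]; o=np.zeros((500,800,3),np.uint8); o[:a.shape[0],:560]=a; o[:315,560:]=b
cv2.imwrite('pics/c1.png',o)
C=cam('scene')
print(ray(C,[[279,314],[311,349],[394,288],[360,253]],.015).round(3))
C2=cam('side')
print(ray(C2,[[347,253],[398,250],[408,315],[355,316]],.015).round(3))
print(ray(C,[[366,219],[403,245],[457,191],[421,160]],.015).round(3))
for n,C,(r0,r1,c0,c1) in(("scene",C,(245,355,270,400)),("side",C2,(225,320,340,412))):
    P=cloud(C,np.load(n+'0.npy'))[r0:r1,c0:c1].reshape(-1,3)
    for lo,hi in((.008,.02),(.055,.063),(.08,.105),(.11,.17)):
        Q=P[(P[:,2]>lo)&(P[:,2]<hi)]; 
        if len(Q)>5: print(n,lo,len(Q),Q.mean(0).round(3),Q.min(0).round(3),Q.max(0).round(3), [x.round(3).tolist() for x in cv2.minAreaRect((Q[:,:2]*1000).astype(np.float32))[:2] and [np.array(cv2.minAreaRect((Q[:,:2]*1000).astype(np.float32))[k]) for k in (0,1)]])
E
```

```text
[[ 0.402 -0.284  0.015]
 [ 0.508 -0.316  0.015]
 [ 0.587 -0.088  0.015]
 [ 0.471 -0.045  0.015]]
[[ 0.468 -0.059  0.015]
 [ 0.603 -0.091  0.015]
 [ 0.502 -0.327  0.015]
 [ 0.389 -0.29   0.015]]
[[0.431 0.055 0.015]
 [0.548 0.032 0.015]
 [0.587 0.265 0.015]
 [0.455 0.319 0.015]]
scene 0.008 2702 [ 0.503 -0.197  0.015] [ 0.395 -0.32   0.008] [0.585 0.03  0.02 ] [[505.034, -140.953], [343.242, 123.188]]
scene 0.055 1253 [ 0.489 -0.194  0.06 ] [ 0.437 -0.308  0.055] [ 0.546 -0.061  0.063] [[491.452, -183.682], [251.889, 39.295]]
scene 0.08 255 [ 0.497 -0.177  0.093] [ 0.448 -0.275  0.08 ] [ 0.533 -0.09   0.105] [[494.286, -183.687], [184.787, 46.76]]
scene 0.11 167 [ 0.468 -0.262  0.146] [ 0.454 -0.267  0.111] [ 0.479 -0.252  0.166] [[466.333, -259.543], [11.834, 25.664]]
side 0.008 1869 [ 0.473 -0.195  0.014] [ 0.394 -0.325  0.008] [0.578 0.073 0.02 ] [[505.996, -122.699], [390.834, 125.609]]
side 0.055 538 [ 0.473 -0.22   0.059] [ 0.434 -0.31   0.055] [ 0.524 -0.089  0.063] [[481.507, -200.376], [223.484, 36.008]]
side 0.08 308 [ 0.489 -0.18   0.091] [ 0.444 -0.277  0.08 ] [ 0.529 -0.094  0.105] [[490.715, -186.71], [185.737, 46.58]]
side 0.11 224 [ 0.462 -0.264  0.141] [ 0.451 -0.271  0.11 ] [ 0.475 -0.254  0.165] [[462.924, -263.058], [12.578, 24.218]]
```

View pics/c1.png

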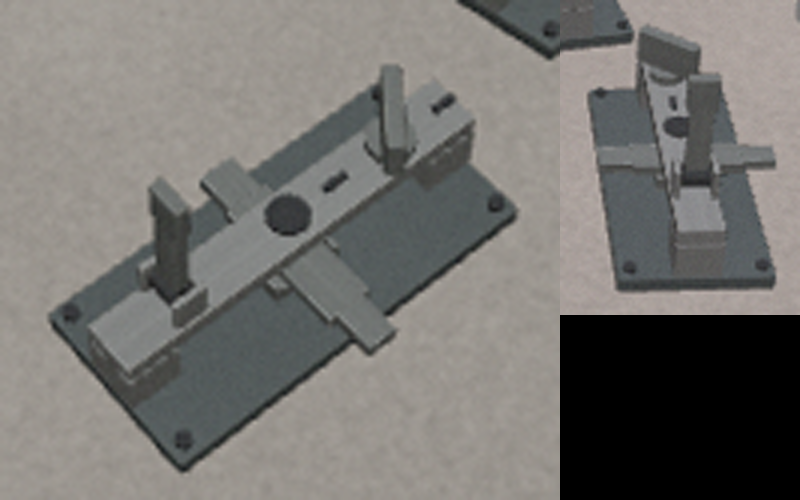

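The enlarged crop shows the lever at the lower-left end of the bridge and the nut, turned about 55° CCW of the bridge line, at the upper-right end. The gauge lies under the bridge. Next I'll measure the clamp frame and the nut angle.

```bash
python3 - <<'E'
from h import *
for n in("scene","side"):
    C=cam(n);P=cloud(C,np.load(n+'0.npy')).reshape(-1,3)
    P=P[(abs(P[:,0]-.491)<.15)&(abs(P[:,1]+.184)<.15)]
    def rect(m):
        Q=(P[m,:2]*1000).astype(np.float32); r=cv2.minAreaRect(Q); print(n,len(Q),np.round(r[0],1),np.round(r[1],1),round(r[2],1)); return Q
    u=np.array([np.sin(.314),np.cos(.314)]); d=P[:,:2]-[.491,-.184]; y=d@u; x=d@[u[1],-u[0]]
    rect((abs(P[:,2]-.06)<.003)&(abs(x)<.03))
    Q=rect((P[:,2]>.094)&(P[:,2]<.104)&(y>.03))
    print(cv2.fitLine(Q,cv2.DIST_L2,0,.01,.01).ravel().round(3))
    rect((abs(P[:,2]-.015)<.003)&(abs(x)<.08)&(abs(y)<.14))
    m=(P[:,2]>.15)&(y<0); print('lever top',P[m].mean(0).round(4),P[m,2].max().round(4),'y,x',y[m].mean(),x[m].mean())
E
```

```text
scene 1142 [ 491.2 -184.4] [249.8  39.3] 72.0
scene 122 [ 514.  -113.7] [12.1 53.6] 33.8
[   0.556   -0.831  514.316 -114.299]
scene 2264 [ 490.4 -184.4] [250.9 121.5] 72.3
lever top [ 0.4674 -0.2603  0.1606] 0.1661 y,x -0.07986380268138431 0.001091306738615779
side 494 [ 481.5 -200.4] [223.5  36. ] 73.0
side 85 [ 510.9 -117.8] [15.1 55. ] 32.1
[   0.549   -0.836  509.79  -118.011]
side 1494 [ 487.  -188.3] [249.4 119.5] 72.1
lever top [ 0.462  -0.2637  0.1581] 0.165 y,x -0.08478141366491924 -0.002913270795046194
```

Request:
carry_out(
  motion="-0.2 0 0 0 0 -1 100; -0.2 0 0 0 0 -1 100; -0.2 0 0 0 0 -1 100;0 0 0 0 0 -1 100;0 0 0 0 0 -1 100",
)

```text
t: 0.52
eef_pos: [0.5126, -0.1132, 0.2305]
tcp_rot: [0.476, 0.879, -0.0, -0.001]
ft_force: [0.1, 0.4, 0.0]
gripper_width: 1.003
grip_force: 0.0
```

```bash
cat > w.py <<'E'
from h import *
import sys
st=sensors.read_state(); p,d=eyes.read_camera("wrist"); cv2.imwrite(f"pics/{sys.argv[1]}.png",p[:,:,::-1])
C=cam("wrist",st); P=cloud(C,d).reshape(-1,3); P=P[d.ravel()>0]
print('tcp',st['eef_pos'].round(4),'toolx deg',np.degrees(np.arctan2(*R.from_quat(st['tcp_rot']).as_matrix()[[1,0],0])).round(2),'g',st['gripper_width'])
def rect(n,m):
    Q=(P[m,:2]*1000).astype(np.float32)
    if len(Q)>20:
        r=cv2.minAreaRect(Q); print(n,len(Q),np.round(r[0],1),np.round(r[1],1),round(r[2],1),'z',P[m,2].mean().round(4),cv2.fitLine(Q,cv2.DIST_HUBER,0,.01,.01).ravel()[:2].round(3))
u=np.array([np.sin(.314),np.cos(.314)]); e=P[:,:2]-[.490,-.185]; y=e@u; x=e@[u[1],-u[0]]
rect('bridge',(abs(P[:,2]-.06)<.002)&(abs(x)<.025)&(abs(y)<.13))
zt=float(sys.argv[2]) if len(sys.argv)>2 else .1
rect('nut',(abs(P[:,2]-zt)<.003)&(abs(y-.075)<.04)&(abs(x)<.04))
rect('lever',(P[:,2]>.14)&(abs(y+.07)<.04)&(abs(x)<.03))
E
python3 w.py w1
```

```text
tcp [ 0.5126 -0.1132  0.2305] toolx deg 123.15 g 1.0033368844813846
bridge 6785 [ 490.2 -183.2] [249.7  36.1] 72.2 z 0.06 [0.337 0.942]
nut 1118 [ 512.9 -112. ] [11.2 55.7] 33.5 z 0.0996 [ 0.547 -0.837]
```

View pics/w1.png

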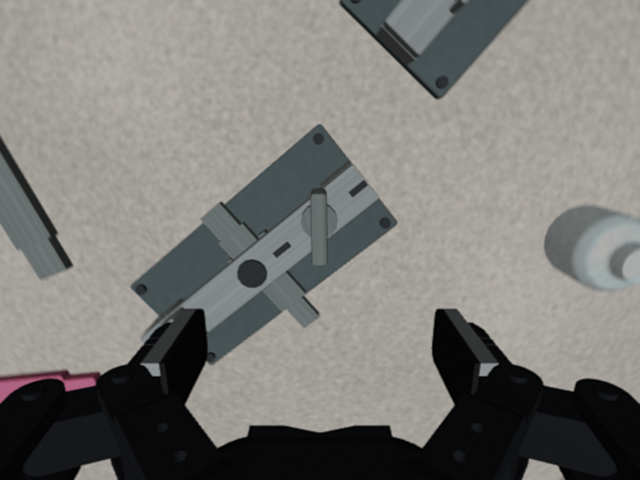

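The wrist view shows the nut bar at (319,228), centred between the fingers and square to their closing line. I'll descend on it.

Request:
carry_out(
  motion="0.005 0 0.2 0 0 0 60; 0 0 0.2 0 0 0 60; 0 0 0.2 0 0 0 60;0 0 0.2 0 0 0 60;0 0 0 0 0 0 60",
)

```text
t: 0.98
eef_pos: [0.5052, -0.1083, 0.0634]
tcp_rot: [0.478, 0.879, -0.002, -0.008]
ft_force: [-2.0, 0.3, 0.2]
gripper_width: 0.602
grip_force: 0.0
```

Request:
carry_out(
  motion="0 0 0 0 0 0 0; 0 0 0 0 0 0 0;0 0 0 0 0 0 0;0 0 0 0 0 0 0;0 0 0 0 0 0 0",
  squeeze=40,
)

```text
t: 1.4
eef_pos: [0.5121, -0.1122, 0.074]
tcp_rot: [0.478, 0.879, -0.002, 0.001]
ft_force: [-4.6, -3.6, 1.2]
gripper_width: 0.135
grip_force: 43.2
```

Request:
carry_out(
  motion="0 0 0 0 0 0.7 0;0 0 0 0 0 0.7 0;0 0 0 0 0 0.7 0;0 0 0 0 0 0.7 0;0 0 0 0 0 0.7 0",
)

```text
t: 1.82
eef_pos: [0.5125, -0.1122, 0.0741]
tcp_rot: [0.652, 0.758, -0.001, 0.002]
ft_force: [-4.9, -4.1, 0.8]
gripper_width: 0.129
grip_force: 43.1
```

Request:
carry_out(
  motion="0 0 0 0 0 0.7 0;0 0 0 0 0 0.7 0;0 0 0 0 0 0.7 0;0 0 0 0 0 0.7 0;0 0 0 0 0 0.7 0",
)

```text
t: 2.23
eef_pos: [0.5127, -0.1122, 0.0742]
tcp_rot: [0.796, 0.606, -0.001, 0.003]
ft_force: [-4.0, -4.8, 1.1]
gripper_width: 0.134
grip_force: 43.1
```

Request:
carry_out(
  motion="0 0 0 0 0 0.39 0;0 0 0 0 0 0 0;0 0 0 0 0 0 0;0 0 0 0 0 0 0",
)

```text
t: 2.57
eef_pos: [0.5125, -0.1122, 0.0741]
tcp_rot: [0.808, 0.589, -0.001, 0.002]
ft_force: [-3.8, -3.9, 1.5]
gripper_width: 0.133
grip_force: 43.2
```

```bash
python3 w.py w2
```

```text
tcp [ 0.5125 -0.1122  0.0741] toolx deg 72.11 g 0.13273239454705923
bridge 7430 [ 510.2 -121. ] [119.4  35.9] 72.0 z 0.0599 [0.248 0.969]
nut 5256 [ 511.3 -109.9] [53.5 35.7] 48.8 z 0.0997 [0.307 0.952]
```

Tool at 72.1°. Release, rise and check the bar.

Request:
carry_out(
  motion="0 0 0 0 0 0 40;0 0 0 0 0 0 40;0 0 0 0 0 0 40;0 0 0 0 0 0 40",
)

```text
t: 2.95
eef_pos: [0.5134, -0.1101, 0.0725]
tcp_rot: [0.808, 0.589, 0.001, 0.001]
ft_force: [-0.0, -0.6, -0.2]
gripper_width: 0.399
grip_force: 0.0
```

Request:
carry_out(
  motion="0 0 -0.1 0 0 0 40;0 0 -0.2 0 0 0 40;0 0 -0.2 0 0 0 40;0 0 -0.2 0 0 0 40;0 0 -0.05 0 0 0 40",
)

```text
t: 3.37
eef_pos: [0.5157, -0.1106, 0.2288]
tcp_rot: [0.808, 0.59, 0.004, 0.004]
ft_force: [0.5, -0.3, 0.9]
gripper_width: 0.402
grip_force: 0.0
```

Request:
carry_out(
  motion="0 0 0 0 0 0 40;0 0 0 0 0 0 40;0 0 0 0 0 0 40",
)

```text
t: 3.62
eef_pos: [0.5114, -0.1098, 0.2198]
tcp_rot: [0.808, 0.589, -0.001, -0.001]
ft_force: [-0.2, -0.8, -0.3]
gripper_width: 0.397
grip_force: 0.0
```

```bash
python3 w.py w3
```

```text
tcp [ 0.5114 -0.1098  0.2198] toolx deg 72.24 g 0.39663151177139344
bridge 6999 [ 490.5 -182.9] [248.1  35.9] 72.2 z 0.06 [0.302 0.953]
nut 1208 [ 513.5 -111.8] [54.8 11.6] 72.1 z 0.0995 [0.31  0.951]
```

View pics/w3.png

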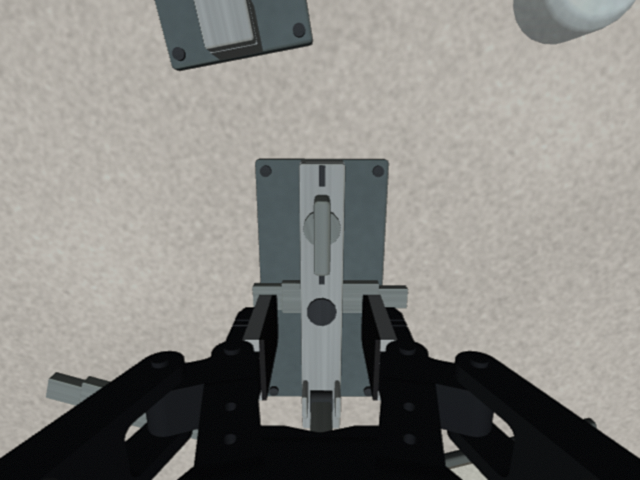

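The wrist view shows the nut bar (320,235) in line with both dark marks at (321,175) and (321,280), and the fit gives 72.1° against 72.2° for the bridge. The nut is set, so I'll go behind the lever with the fingers shut.

Request:
carry_out(
  motion="-0.196 0.012 0 0 0 0 0;-0.196 0 0 0 0 0 0;-0.196 0 0 0 0 0 0;-0.196 0 0 0 0 0 0;-0.196 0 0 0 0 0 0",
)

```text
t: 4.08
eef_pos: [0.4531, -0.2983, 0.2191]
tcp_rot: [0.808, 0.59, -0.001, -0.002]
ft_force: [1.1, -0.8, 0.1]
gripper_width: -0.002
grip_force: 0.0
```

Request:
carry_out(
  motion="0 0 0 0 0 0 0;0 0 0 0 0 0 0;0 0 0 0 0 0 0;0 0 0 0 0 0 0",
)

```text
t: 4.42
eef_pos: [0.4547, -0.2962, 0.2203]
tcp_rot: [0.807, 0.59, -0.0, -0.001]
ft_force: [0.2, 0.7, -0.3]
gripper_width: -0.001
grip_force: 0.0
```

```bash
cat > c.py <<'E'
from h import *
st=sensors.read_state(); e=st['eef_pos'][:2]-[.4903,-.1833]; a=np.radians(72.15)
print('clamp x,y,z mm',(np.array([e@[np.sin(a),-np.cos(a)],e@[np.cos(a),np.sin(a)],st['eef_pos'][2]])*1000).round(1),st['gripper_width'],st['ft_force'].round(1))
E
python3 c.py; python3 w.py w4
```

```text
clamp x,y,z mm [   0.7 -118.4  220.3] -0.0012329602134821876 [ 0.2  0.7 -0.3]
tcp [ 0.4547 -0.2962  0.2203] toolx deg 72.31 g -0.0012329602134821876
bridge 7950 [ 477.4 -223. ] [167.   35.9] 72.2 z 0.0599 [0.304 0.953]
lever 30667 [ 461.9 -271.5] [38.1 60. ] 72.1 z 0.2832 [ 0.962 -0.275]
```

View pics/w4.png

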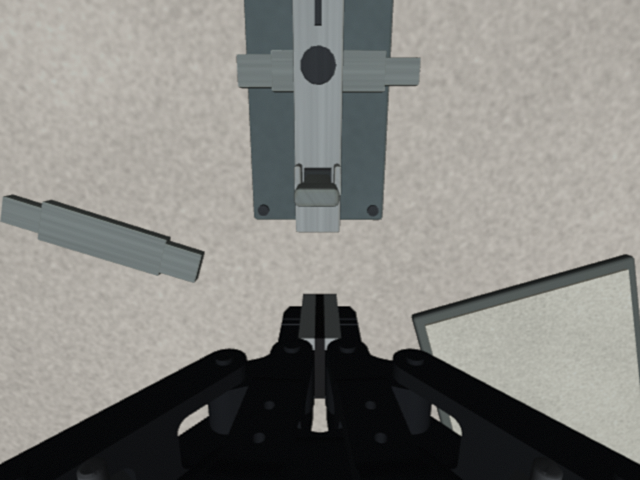

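The wrist view shows the lever tip at (318,197) straight ahead of the shut fingers at (320,315). I'll lower the fingers behind the lever and then push along its arc.

Request:
carry_out(
  motion="0 0 0.12 0 0 0 0;0 0 0.13 0 0 0 0;0 0 0.12 0 0 0 0;0 0 0 0 0 0 0;0 0 0 0 0 0 0",
)

```text
t: 4.88
eef_pos: [0.4543, -0.2957, 0.1464]
tcp_rot: [0.807, 0.59, -0.001, -0.002]
ft_force: [-0.4, 0.8, 0.4]
gripper_width: 0.002
grip_force: 0.0
```

Request:
carry_out(
  motion="0.04 0 0 0 0 0 0;0.04 0 0 0 0 0 0;0.03 0 0 0 0 0 0;0.035 0 0 0 0 0 0;0.035 0 0 0 0 0 0",
)

```text
t: 5.3
eef_pos: [0.4668, -0.2634, 0.1487]
tcp_rot: [0.808, 0.589, 0.0, 0.002]
ft_force: [-0.0, -2.5, -0.5]
gripper_width: 0.001
grip_force: 1.1
```

```bash
python3 c.py
```

```text
clamp x,y,z mm [  2.2 -83.4 148.7] 0.0009995452086694325 [-0.  -2.5 -0.5]
```

Request:
carry_out(
  motion="0.04 0 0.015 0 0 0 0;0.048 0 0.017 0 0 0 0;0.047 0 0.018 0 0 0 0;0.043 0 0.035 0 0 0 0;0.042 0 0.035 0 0 0 0",
)

```text
t: 5.72
eef_pos: [0.4798, -0.2204, 0.1229]
tcp_rot: [0.808, 0.59, 0.0, 0.0]
ft_force: [-0.1, -4.1, 1.8]
gripper_width: -0.004
grip_force: 1.4
```

```bash
python3 c.py
```

```text
clamp x,y,z mm [  1.4 -38.5 122.9] -0.004006652085927158 [-0.1 -4.1  1.8]
```

Request:
carry_out(
  motion="0.03 0 0.042 0 0 0 0;0.025 0 0.043 0 0 0 0;0.015 0 0.04 0 0 0 0;0.01 0 0.035 0 0 0 0;0.005 0 0.03 0 0 0 0",
)

```text
t: 6.13
eef_pos: [0.4844, -0.2044, 0.0846]
tcp_rot: [0.808, 0.59, 0.0, -0.001]
ft_force: [-4.1, 1.8, 37.3]
gripper_width: -0.004
grip_force: 19.9
```

Request:
carry_out(
  motion="0 0 0 0 0 0 0;0 0 0 0 0 0 0;0 0 0 0 0 0 0",
)

```text
t: 6.38
eef_pos: [0.4842, -0.2045, 0.0855]
tcp_rot: [0.808, 0.589, 0.001, -0.001]
ft_force: [0.5, 3.2, 7.3]
gripper_width: -0.004
grip_force: 3.6
```

```bash
python3 c.py
```

```text
clamp x,y,z mm [  0.7 -22.   85.5] -0.004177706589726555 [0.5 3.2 7.3]
```

Request:
carry_out(
  motion="0 0 0.015 0 0 0 0;0 0 0.01 0 0 0 0;0 0 0 0 0 0 0;0 0 0 0 0 0 0",
)

```text
t: 6.72
eef_pos: [0.4845, -0.2045, 0.0846]
tcp_rot: [0.808, 0.589, 0.002, 0.0]
ft_force: [-8.3, 5.8, 31.7]
gripper_width: 0.002
grip_force: 16.0
```

Request:
carry_out(
  motion="0 0 -0.08 0 0 0 0;0 0 -0.15 0 0 0 0;-0.05 0 -0.2 0 0 0 0;-0.1 0 -0.2 0 0 0 0;-0.1 0 -0.05 0 0 0 0",
)

```text
t: 7.13
eef_pos: [0.4709, -0.2527, 0.2187]
tcp_rot: [0.807, 0.59, 0.001, 0.003]
ft_force: [1.3, -1.0, -0.0]
gripper_width: 0.001
grip_force: 0.0
```

Request:
carry_out(
  motion="-0.1 0 0 0 0 0 0;-0.1 0 0 0 0 0 0;0 0 0 0 0 0 0;0 0 0 0 0 0 0",
)

```text
t: 7.47
eef_pos: [0.4558, -0.29, 0.2122]
tcp_rot: [0.809, 0.588, -0.001, -0.002]
ft_force: [0.4, -0.0, -1.0]
gripper_width: 0.002
grip_force: 0.0
```

```bash
python3 w.py w5 .095; python3 - <<'E'
from h import *
o=[]
a=np.radians(72.15); u=np.array([np.cos(a),np.sin(a)])
for n,(r,c) in (("scene",(235,265)),("side",(220,310))):
    p,d=eyes.read_camera(n); o.append(cv2.resize(p[r:r+125,c:c+133,::-1],(400,375),interpolation=cv2.INTER_CUBIC))
    P=cloud(cam(n),d).reshape(-1,3); e=P[:,:2]-[.4903,-.1833]; y=e@u; x=e@[u[1],-u[0]]
    for k in range(-70,20,10):
        m=(abs(x)<.008)&(abs(y-k/1e3)<.004)&(P[:,2]<.15)&(P[:,2]>.055)
        print(n,k,P[m,2].mean().round(4) if m.any() else None,end='; ')
    m=(abs(x)<.006)&(abs(y-.075)<.02)&(P[:,2]<.15)&(P[:,2]>.08); print('nut top',np.percentile(P[m,2],90))
cv2.imwrite('pics/f.png',np.hstack(o))
E
```

```text
tcp [ 0.4558 -0.29    0.2122] toolx deg 72.08 g 0.002015536384183707
bridge 6631 [ 477.9 -221.1] [170.9  35.9] 72.2 z 0.0599 [0.307 0.952]
lever 31167 [ 459.4 -279.1] [22.1 60. ] 72.0 z 0.2785 [ 0.952 -0.305]
scene -70 0.0812; scene -60 0.0773; scene -50 0.0773; scene -40 0.0772; scene -30 0.0779; scene -20 0.0796; scene -10 0.0806; scene 0 0.0832; scene 10 0.0652; nut top 0.09592734139382154
side -70 0.0816; side -60 0.0816; side -50 0.0822; side -40 0.0822; side -30 0.081; side -20 0.0831; side -10 0.0832; side 0 0.0859; side 10 None; nut top 0.0957821074451541
```

View pics/f.png

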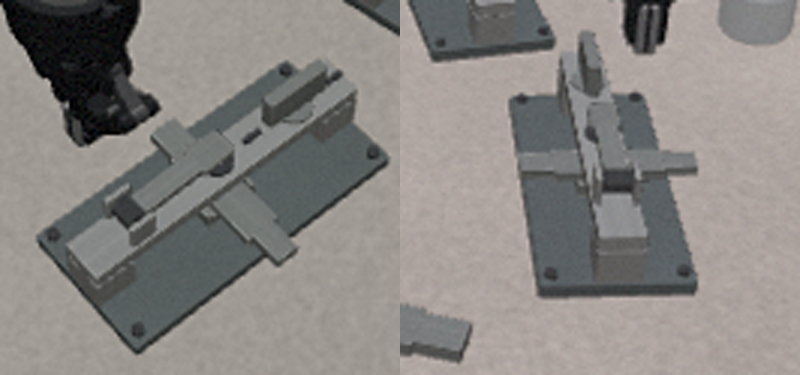

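View pics/w5.png

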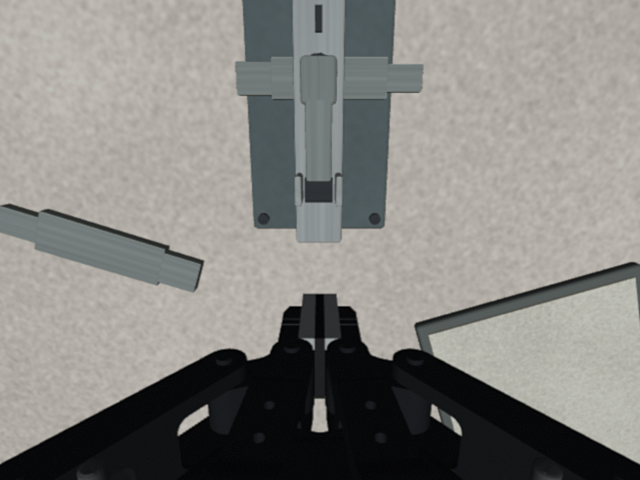

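The pictures show the lever lying along the bridge (wrist view, from (318,190) to (318,60)) and pointing at the nut. The nut is still in line with its marks and has sunk about 4 mm. The gauge is in place and the robot is clear.

```bash
python3 -c "
from bench import env
print(env.hand_in())"
```

```text
the job is handed in; nothing more can be done
None
```

I turned the nut clockwise until its bar lined up with its marks, then flipped the lever fully down to lock the gauge where it lay; the empty clamp was not touched, and the job is handed in (about 7.5 s used, verdict not shown).

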